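# Refit the pivot pin and hairpin clip of a lever citrus press

### The arm

A 6-joint arm with a two-finger parallel gripper is mounted at the origin on a cart in front of the work surface, level with it; the furniture and walls round the work are solid. World frame = base frame: x ahead of the robot, y to its left, z up, the work surface at z = 0. Lengths are in m, angles in rad, forces in N, time in s.
With the tool pointing down it reaches from about 0.275 to 0.875 m from the base axis. Payload 12.5 kg.
Tool frame: the origin (TCP) lies at the very end of the fingers, on their centre line; the grasp point (between the pads) lies 19 mm behind it; z points along the fingers, y is the line along which they close (so a half turn about z gives the same grasp; the last joint's range is limited). The gripper opens to 85 mm and grips with 20 to 120 N. Pads are 22 mm wide; open, the fingers measure 114 mm over their backs; the gripper's body (76 mm by 85 mm) begins 54 mm behind the grasp point. The pads swing forward as they close: fully open they stand 13 mm farther back than shut.
Start: joints at [1.083, 0.351, 1.652, -0, 1.139, -0.085], TCP at [0.216, 0.506, 0.231] pointing down, gripper open.
Joint ranges: [-2.75, 2.75], [-0.79, 2.1], [0.01, 2.65], [-1.57, 4.71], [0.07, 3.14], [-2.87, 2.87]. Speed limits (rad/s): [2.22, 2.22, 2.79, 3.14, 3.14, 3.14].

### API

Orientations are given as a 3x3 rotation matrix whose columns are the frame's x, y, z axes.
In Python, from bench import manip gives the robot as it stands. Calls block until the motion is done:
- manip.move_ptp(position, orientation): joint-space move of the TCP to a pose.
- manip.move_l(position, attitude=None, max_speed=0.15): straight line of the TCP; attitude=None keeps the orientation; max_speed is the mean speed in m/s.
- manip.move_j(angles): joint-space move.
- manip.set_gripper(opening, effort=None): opening from 0.0 (shut) to 1.0 (fully open); effort is the grip in N (None keeps the last); returns when the fingers have stopped.
- manip.dwell(seconds).
- manip.inverse_kinematics(position, orientation): joint angles nearest the present ones, or None.
- manip.grab_frame(name): name is "scene" or "top" or "wrist"; returns (picture, depth): 384x512x3 uint8, red, green, blue; 384x512 float32, m along the optical axis (not along the pixel's ray), 0 where there is no reading.
- manip.get_calibration(name): a dict with "camera_matrix" (3x3 intrinsics, pixels), "R" (3x3) and "t" (3): a world point X has camera coordinates R X + t. Camera axes: x right, y down, z forward; pixel columns grow to the right and rows downward; lengths in m; the calibration is good to about 2 mm. A picture is of the moment at which its call begins: read the wrist's pose just before it. get_calibration takes no time and is no camera call; for the wrist camera it gives the pose at the moment of the call.
A pose or a line that the arm cannot do raises manip.Unreachable and nothing moves.
- manip.sign_off(): hands the job in; it is judged then, once.
Trained networks look in the newest picture that a camera, given by its name, has taken for a name from the list of things; names that differ only in an ending like _2 or _b are one class to them, and where a whole thing is asked for, a point or a joint stands for the part that bears it (a point fixed in the world has none). Each returns a list of dicts, best first, with "confidence" (0 to 1); they miss things now and then, are a little off and sometimes report something else, mostly with a low value. They report only what shows in the picture. A call takes as long as a camera call. They do not tell look-alikes from the thing itself.
- manip.look_for(camera, name): "at" ([x, y, z] in m, in world coordinates, good to about 4 mm: the middle of the surface that is visible of it).
Readings, each from a call of its own:
- manip.current_time(): time.
- manip.current_qpos(): joint angles.
- manip.current_joint_vel(): joint speeds.
- manip.current_joint_torque(): joint torques, N m.
- manip.current_ee_pos(): TCP position.
- manip.current_tcp_rot(): TCP orientation.
- manip.current_force(): force on the tool from outside, world axes, zero at the start.
- manip.current_ft_torque(): the same for the moment, N m.
- manip.current_grip_width(): opening from 0.0 (shut) to 1.0 (fully open).
- manip.current_grip_force(): force on a finger pad.
Only numpy, scipy, OpenCV 4.12 (cv2) and the standard library are available. Lean on these libraries where they do the work, as an engineer would, in place of code of your own. Each camera call takes 0.05 s, during which the arm holds its last target. There are 200 camera calls.

### The job

Secure the lever of the citrus press: push its pivot pin by the head all the way home, then take the spring clip out of the wooden block and press it straight down over the narrow neck at the other end of the pin until it snaps on and sits fully home. Work by feel, pressing no harder than about 20 N, and leave the pepper pot and the honey jar where they stand. Let go of the clip when it is on.

Things in the scene. Friction and masses are not known exactly. Their poses are not given: they have to be found in the camera images.
- press: Lever citrus press fixed to the worktop. Origin on the worktop straight below the pivot; z up, +x along the lever (away from the robot at yaw 0), y along the pivot pin. Black base plate 235 x 100 x 14 mm, x -40 to +195 mm; aluminium cup under the lever at x 125 mm, radius 44 mm, top at z 59 mm.
- yoke_top (a point): Middle of the top of the press's aluminium yoke, 110 mm above the worktop: two upright cheeks, each 36 mm long in x, 8 mm thick, outer faces at y +22 and -22 mm of the press, with upright slots for the pivot pin. The pin lies level at x = 0, but its height is set differently each time: axis 67 to 96 mm above the worktop, not in the readings; see or feel it. The lever lies level with the pin.
- pin (a joint): Pivot pin slide in m: 0 = home (head against the cheek), positive = sticking out to +y of the press; starts 16 to 26 mm out, moves with 2 to 3 N, stays where left. Round head 27 mm diameter, 20 mm long, on the +y side, outer face at y +42 mm when home. Shank 16 mm diameter; near the -y end a neck, 11 mm diameter, 9 mm long, then an end land of 16 mm. Home, the bare neck is centred at y -26.5 mm, against the cheek.
- buffer (a joint): Squeeze (m) of the rubber buffer under lever and pin. Pushed down with 5 to 6 N, lever and pin first sink stiffly by 3 to 6 mm and stay down; then they stand firm on the buffer, which holds at 0 up to about 9 N and yields 0.5 mm for each further 10 N. At 0.7 mm (about 23 N) it is being crushed.
- clip: Hairpin spring clip, loose, about 0.08 kg, standing legs down in the wooden block. Origin: its seat centre, on the neck's axis when home; z up to the grip, x across the legs, y through its thickness (along the pin when fitted; either way round). Below the grip all is 5 mm steel wire: two springy legs and between them a rigid stem whose foot (underside z +5.5 mm) stops on the neck. Leg tips at z -20 mm.
- clip_grip (a point): Centre of the clip's black moulded grip, 22 (clip x) x 10 (y) x 36 (z) mm, 74 mm above the clip's origin. The legs' mouth is 25 mm wide, narrowing to 4.6 mm between bulges at z -6 mm: these must be forced past the neck (10 to 15 N), then the force drops suddenly as they snap under it and draw the clip home. They cannot open for the 16 mm shank or land: firm resistance without a snap means it is beside the neck.
- leg_l (a joint): Spread of one clip leg (rad, 0 free). Its bulge moves 0.6 mm per 0.01 rad. About 0.01 when the clip is home on the neck, 0.05 while the bulge passes the neck.
- leg_r (a joint): Spread of the clip's other leg, likewise.
- holder: Light wooden block 86 x 42 x 36 mm fixed to the worktop, origin under its centre, x along its slot. Slot 54 x 8 mm, floor 7 mm above the worktop; the clip stands with its origin 28 mm above the worktop, its x along the slot.
- pepper_pot: Pepper pot, 46 mm diameter, 106 mm high, origin at the underside's centre. Leave it.
- jar_honey: Small glass jar with red lid, 60 mm diameter, 86 mm high, origin at the underside's centre. Leave it.
Not all that is in view belongs to the job. There is more than one size of the clip; the job needs the smaller. Several things have the shape of the holder; the one meant has the colours described above.

How it is judged:
By the outcome, as a careful person would: the job done as asked, in the order asked, and still so for the second after the job is handed in, with the robot touching nothing.
It also fails if it takes over 53 s, if anything falls off the work surface, if the arm or the gripper's body presses on something with over 40 N, if the wrist force passes 120 N, or if a joint passes its speed limit or range.

## Working session

There is one attempt and no reset: what is moved stays moved. The work goes in short steps, each a Python script; the robot and the scene stay as the last script left them, time stands still between calls to the robot, and variables do not carry over. Pictures are saved under pics/ and viewed, at most 10 in all, crops included, and the job is handed in when it is done.

```bash
mkdir -p pics; ls
cat > h.py <<'E'
from bench import manip as m
import numpy as np, cv2
def save(img,n,s=1): cv2.imwrite(f'pics/{n}.png',cv2.resize(img[:,:,::-1],None,fx=s,fy=s,interpolation=cv2.INTER_CUBIC))
def cloud(cam,d,c):
    K=c["camera_matrix"];v,u=np.mgrid[:d.shape[0],:d.shape[1]]
    P=np.stack([(u-K[0,2])/K[0,0]*d,(v-K[1,2])/K[1,1]*d,d],-1)
    X=(P-np.asarray(c["t"]))@np.asarray(c["R"]); X[d==0]=np.nan
    return X
def grab(cam):
    c={k:np.array(x) for k,x in m.get_calibration(cam).items() if k in("camera_matrix","R","t")}
    p,d=m.grab_frame(cam); return p,d,cloud(cam,d,c)
E
python3 - <<'E'
from h import *
a=[]
for c in("scene","top"):
    p,d,X=grab(c); np.savez(f'{c}.npz',p=p,d=d,X=X); a.append(p)
    for n in("press","yoke_top","pin","clip","clip_grip","holder","pepper_pot","jar_honey"):
        print(c,n,[(np.round(r["at"],3).tolist(),round(r["confidence"],2)) for r in m.look_for(c,n)])
save(a[0],"s",1.5);save(a[1],"t",1.5)
print(m.current_time(), m.current_force())
E
```

```text
pics
scene press [([0.541, 0.065, 0.03], 0.6)]
scene yoke_top [([0.538, 0.064, 0.032], 0.68)]
scene pin [([0.477, 0.131, 0.073], 0.71)]
scene clip [([0.562, -0.177, 0.096], 0.93), ([0.451, -0.213, 0.089], 0.83), ([0.625, -0.245, 0.076], 0.64)]
scene clip_grip [([0.558, -0.178, 0.098], 0.8), ([0.448, -0.217, 0.092], 0.58)]
scene holder [([0.441, -0.219, 0.033], 0.9), ([0.498, -0.334, 0.034], 0.72)]
scene pepper_pot [([0.626, -0.247, 0.075], 0.61)]
scene jar_honey [([0.639, -0.17, 0.07], 0.61)]
top press [([0.554, 0.068, 0.012], 0.88)]
top yoke_top [([0.481, 0.133, 0.074], 0.65), ([0.643, -0.153, 0.086], 0.15)]
top pin [([0.48, 0.129, 0.074], 0.6)]
top clip [([0.555, -0.172, 0.13], 0.43), ([0.551, 0.071, 0.022], 0.4)]
top clip_grip [([0.457, -0.208, 0.111], 0.58), ([0.56, -0.172, 0.13], 0.57)]
top holder [([0.511, -0.333, 0.037], 0.76), ([0.448, -0.204, 0.034], 0.63), ([0.582, 0.073, 0.072], 0.29)]
top pepper_pot [([0.634, -0.231, 0.103], 0.89)]
top jar_honey [([0.642, -0.151, 0.086], 0.9)]
0.9 [ 0.49791249 -0.04007528  0.55211528]
```

View pics/s.png

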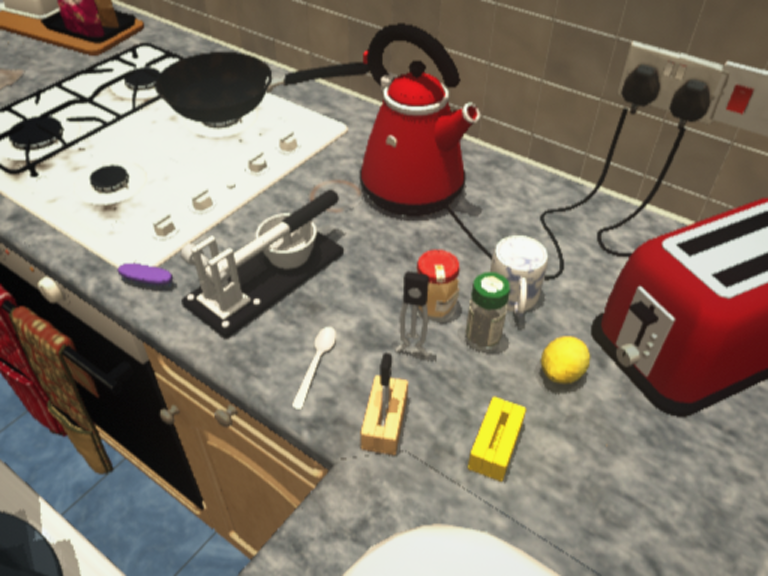

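View pics/t.png

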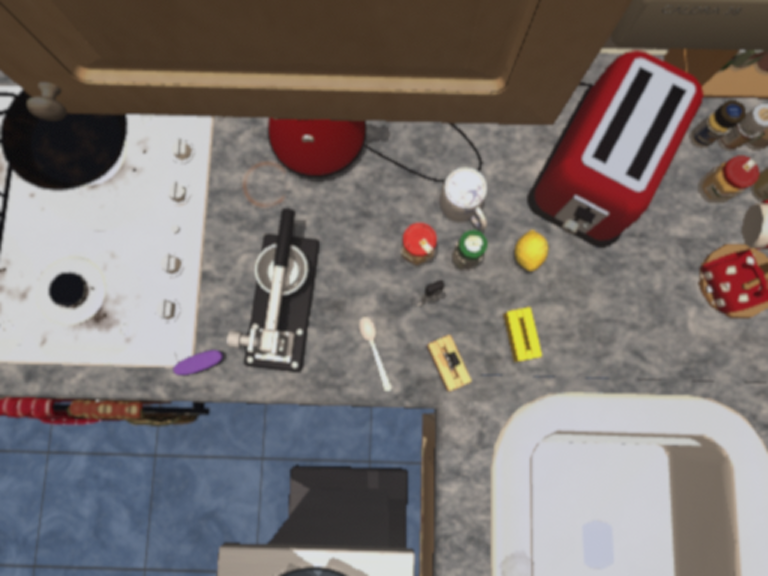

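The scene view shows the press with the pin head sticking out to the left at (190,255), and the small clip in the wooden block at (385,410). The yellow block (497,437) and the free-standing larger clip (413,310) are decoys. The top view agrees: pin head (235,340), wooden block (450,362).

Run:
```python
from h import *
for c in("top","scene"):
    f=np.load(c+'.npz');X=f['X'];p=f['p'].astype(int);x,y,z=X[...,0],X[...,1],X[...,2]
    hs=p.max(-1)-p.min(-1)
    def rect(M,n):
        if M.sum()<5: print(c,n,M.sum());return
        P=X[M]; r=cv2.minAreaRect((P[:,:2]*1000).astype(np.float32)); print(c,n,M.sum(),"med",np.round(np.median(P,0),4),"rect",np.round(r[0],1),np.round(r[1],1),round(r[2],1))
    reg=(x>.4)&(x<.75)&(y>.0)&(y<.17)
    rect(reg&(z>.007)&(z<.022)&(p.max(-1)<70),"plate")
    rect(reg&(z>.103)&(z<.118),"yoketop")
    rect(reg&(y>.105)&(z>.04)&(x<.52),"head")
    rect(reg&(x>.58)&(z>.06)&(p.max(-1)<70),"handle")
    h=(x>.38)&(x<.52)&(y>-.28)&(y<-.15)
    rect(h&(z>.030)&(z<.041)&(p[...,0]>120),"blocktop")
    rect(h&(z>.075)&(p.max(-1)<90),"grip")
    rect((x>.5)&(x<.6)&(y>-.23)&(y<-.12)&(z>.07)&(p.max(-1)<90),"biggrip")
f=np.load('top.npz');X=f['X'];p=f['p']
cr=np.hstack([p[200:260,140:220],p[200:280,270:350][:60]]); save(p[130:270,140:330],"tc",4)
# head profile
M=(X[...,1]>.10)&(X[...,1]<.15)&(X[...,0]>.43)&(X[...,0]<.52)&(X[...,2]>.03)
print(np.round(X[M][::6],3).tolist())
```

```text
top plate 1314 med [0.5456 0.0537 0.0155] rect [564.7  76.5] [ 97.5 248.8] 85.0
top yoketop 119 med [0.478  0.0984 0.1111] rect [478.7  85.4] [44.5 35.4] 84.5
top head 161 med [0.4813 0.1317 0.079 ] rect [480.7 126.3] [47.1 27.3] 77.7
top handle 939 med [0.6574 0.0756 0.5688] rect [645.   84.4] [ 88.8 165.4] 24.4
top blocktop 472 med [ 0.454  -0.2066  0.0372] rect [ 457.6 -209.4] [85.9 42.3] 25.4
top grip 38 med [ 0.4598 -0.2066  0.1194] rect [ 460.3 -206.6] [19.9  8.1] 27.3
top biggrip 104 med [ 0.5626 -0.1736  0.1451] rect [ 565.9 -175.7] [13.5 32.6] 25.2
scene plate 1814 med [0.5436 0.0493 0.0138] rect [555.6  74.6] [ 99.7 234.5] 84.9
scene yoketop 155 med [0.4777 0.0699 0.109 ] rect [478.1  83. ] [45.  36.2] 85.2
scene head 124 med [0.4769 0.1333 0.0757] rect [481.6 125. ] [44.7 27.5] 79.1
scene handle 345 med [0.649  0.0604 0.076 ] rect [651.3  62.9] [17.6 96.1] 83.8
scene blocktop 816 med [ 0.45   -0.2153  0.0356] rect [ 457.5 -211.8] [87.1 42.3] 25.4
scene grip 131 med [ 0.4529 -0.2144  0.1117] rect [ 458.5 -212.3] [19.6 10. ] 15.9
scene biggrip 306 med [ 0.5619 -0.1799  0.130
[... 247 characters left out ...]
86, 0.106, 0.111], [0.485, 0.144, 0.083], [0.486, 0.13, 0.081], [0.486, 0.117, 0.076], [0.487, 0.101, 0.074], [0.483, 0.136, 0.083], [0.484, 0.123, 0.078], [0.481, 0.101, 0.114], [0.48, 0.14, 0.085], [0.481, 0.128, 0.077], [0.479, 0.106, 0.109], [0.478, 0.148, 0.082], [0.479, 0.135, 0.08], [0.479, 0.121, 0.075], [0.479, 0.106, 0.08], [0.476, 0.141, 0.081], [0.477, 0.129, 0.075], [0.474, 0.105, 0.111], [0.474, 0.149, 0.077], [0.474, 0.134, 0.081], [0.475, 0.121, 0.074], [0.475, 0.106, 0.077], [0.472, 0.14, 0.075], [0.47, 0.107, 0.112], [0.473, 0.102, 0.073], [0.469, 0.101, 0.089], [0.466, 0.101, 0.109], [0.463, 0.105, 0.11], [0.466, 0.101, 0.067], [0.463, 0.101, 0.074], [0.462, 0.103, 0.047]]
```

View pics/tc.png

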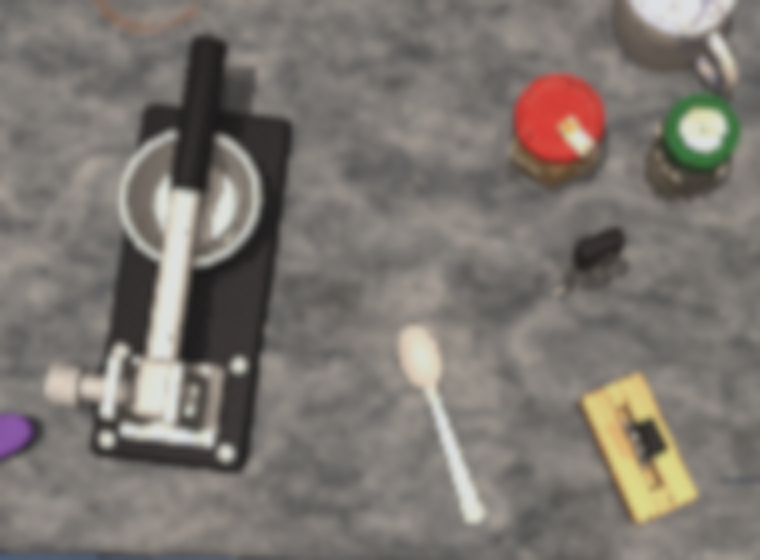

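```bash
cat >> h.py <<'E'
O=np.array([.4785,.083,0]);yaw=np.radians(-5.)
PX=np.array([np.cos(yaw),np.sin(yaw),0]);PY=np.array([-np.sin(yaw),np.cos(yaw),0])
def W(x,y,z): return O+x*PX+y*PY+np.array([0,0,z])
def press(p): d=np.asarray(p)-O; return np.array([d@PX,d@PY,d[2]])
def R(ty):  # tool down, tool y at world heading ty (rad)
    y=np.array([np.cos(ty),np.sin(ty),0]);z=np.array([0,0,-1.]);return np.stack([np.cross(y,z),y,z],1)
def near(p,ty): # pick half turn with smaller last joint
    c=[(abs(q[5]),t) for t in(ty,ty+np.pi) for q in[m.inverse_kinematics(p,R(t))] if q is not None]
    print(c); return R(min(c)[1])
E
python3 - <<'E'
from h import *
m.set_gripper(0.0,60)
p=W(0,.092,.15); A=near(p,yaw); m.move_ptp(p,A); print(m.current_time())
p,d,X=grab("wrist"); save(p,"w1",1); np.savez('w1.npz',p=p,d=d,X=X)
m.move_l(W(0,.092,.059)); f0=m.current_force(); print(m.current_time(),f0)
y=.083;n=0;m.move_l(W(0,y,.059),max_speed=.05)
while y>.040:
    f=(m.current_force()-f0); fy=f@PY
    print(round(y,4),np.round(press(m.current_ee_pos())*1000,2),np.round(f,1),round(m.current_time(),2))
    if fy>9: break
    y-=.004 if y>.0625 and fy<5 else .001
    m.move_l(W(0,y,.059),max_speed=.04)
E
```

```text
[(np.float64(0.34183971086654896), np.float64(-0.08726646259971647)), (np.float64(2.7997529427232446), np.float64(3.0543261909900767))]
3.2667
4.075 [ 0.02961864  0.08315558 -0.43669336]
0.083 [ 0.27 82.71 59.48] [-1.3  0.1  0.6] 4.41
0.079 [5.000e-02 7.881e+01 5.906e+01] [-0.  -0.3  0.5] 4.66
0.075 [1.000e-02 7.483e+01 5.899e+01] [-0.5 -0.4  0.3] 4.91
0.071 [-5.000e-02  7.075e+01  5.897e+01] [0.1 0.5 0.6] 5.16
0.067 [-4.000e-02  6.672e+01  5.898e+01] [0.3 0.1 0.5] 5.41
0.063 [-1.000e-02  6.270e+01  5.898e+01] [-0.6 -0.1  0.2] 5.66
0.059 [-4.000e-02  5.876e+01  5.899e+01] [ 0.  -0.4  0.5] 5.91
0.058 [-2.000e-02  5.794e+01  5.899e+01] [0.5 0.7 0.7] 6.16
0.057 [-2.000e-02  5.699e+01  5.898e+01] [0.7 1.4 0.4] 6.41
0.056 [-0.   55.94 59.01] [-0.6  1.2  0. ] 6.66
0.055 [ 0.   54.92 59.01] [-1.   1.3  0.8] 6.91
0.054 [ 0.07 54.24 59.08] [0.6 5.1 1.1] 7.16
0.053 [ 0.19 53.96 59.23] [ 0.  11.5  1.5] 7.41
```

View pics/w1.png

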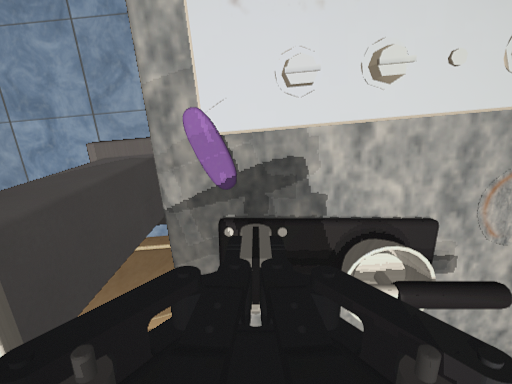

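The wrist view shows the closed fingers (256,320) above the pin, the base plate and the cup. The push ended in a firm stop at 11.5 N with the TCP at press y 54 mm, where 53 was expected. I'll back off and check the neck.

Run:
```python
from h import *
m.move_l(W(0,.064,.059)); m.move_l(W(0,.064,.15),max_speed=.25);m.move_l(W(0,.03,.2),max_speed=.25)
c=m.get_calibration("wrist"); print(c["R"],press(-np.array(c["R"]).T@c["t"]))
p,d,X=grab("wrist"); np.savez('w2.npz',p=p,d=d,X=X)
K=np.array(c["camera_matrix"]);q=K@(np.array(c["R"])@W(0,-.0265,.07)+c["t"]);print(q/q[2])
s,ds,Xs=grab("scene"); np.savez('s2.npz',p=s,d=ds,X=Xs)
cv2.imwrite('pics/w2.png',np.hstack([cv2.resize(p,(400,300)),cv2.resize(s[140:230,110:230],(400,300),interpolation=cv2.INTER_CUBIC)])[:,:,::-1])
print(m.current_time())
```

```text
[[ 9.96112620e-01 -8.80888266e-02  7.92679065e-05]
 [-8.47849242e-02 -9.58507021e-01  2.72168710e-01]
 [-2.38990434e-02 -2.71117408e-01 -9.62249545e-01]] [-1.36686731e-04  9.82442685e-02  3.42828225e-01]
[255.53524678 235.45680788   1.        ]
8.6667
```

View pics/w2.png

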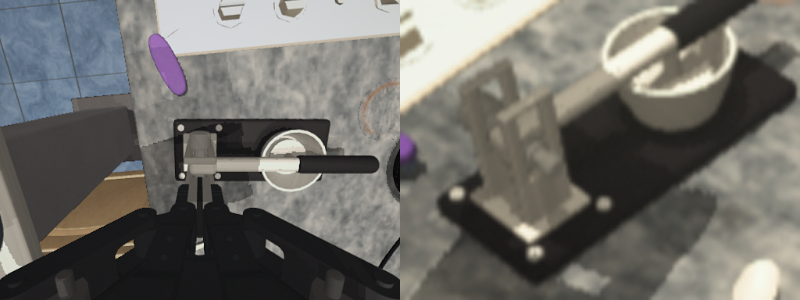

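Run:
```python
from h import *
for n in('w2','s2'):
    f=np.load(n+'.npz');X=f['X'];P=(X-O); P=np.stack([P@PX,P@PY,P[...,2]],-1)*1000
    M=(abs(P[...,0])<16)&(P[...,2]>40)&(P[...,2]<125)
    print(n)
    for lo,hi in((24,60),(-45,-23.5),(-23.5,24)):
        Q=P[M&(P[...,1]>lo)&(P[...,1]<hi)]
        if len(Q): print(lo,len(Q),np.round(np.percentile(Q,[0,5,50,95,100],axis=0),1).tolist())
    T=P[(abs(P[...,0])<30)&(abs(P[...,1])<32)&(P[...,2]>102)&(P[...,2]<117)]
    if len(T): print('top',len(T),np.round(np.percentile(T,[1,5,50,95,99],axis=0),1).tolist())
    if n=='s2':
        Q=P[M&(P[...,1]<-22.5)&(P[...,1]>-45)]; print(np.round(Q[np.argsort(Q[:,1])],1).tolist())
```

```text
w2
24 607 [[-12.2, 24.0, 61.4], [-11.0, 25.4, 68.3], [0.5, 35.4, 79.9], [12.0, 42.9, 82.5], [13.3, 43.2, 83.4]]
-23.5 1306 [[-16.0, -19.6, 40.5], [-14.8, -13.3, 69.5], [0.4, 15.8, 80.1], [14.9, 23.0, 111.3], [16.0, 24.0, 112.7]]
top 412 [[-17.5, 15.4, 103.1], [-15.9, 15.8, 105.6], [0.4, 20.0, 110.6], [15.9, 22.9, 111.7], [17.5, 23.1, 112.1]]
s2
24 38 [[-12.9, 24.4, 65.7], [-12.1, 25.5, 67.4], [0.7, 32.7, 78.9], [10.8, 40.4, 82.0], [12.2, 42.0, 82.7]]
-45 65 [[-7.7, -40.0, 53.1], [-6.3, -38.9, 65.1], [-1.1, -35.0, 72.2], [5.9, -24.4, 76.0], [9.1, -23.8, 78.4]]
-23.5 598 [[-16.0, -23.5, 40.0], [-15.1, -22.3, 44.8], [-2.6, -9.4, 79.0], [14.3, 20.5, 110.4], [15.9, 23.9, 112.1]]
top 161 [[-17.3, -22.6, 102.4], [-16.4, -21.5, 103.2], [-0.6, -12.9, 108.9], [16.5, 20.3, 111.6], [18.0, 21.8, 112.0]]
[[4.8, -40.0, 68.9], [-1.1, -39.5, 75.7], [1.3, -39.2, 73.8], [2.2, -39.0, 64.5], [6.0, -38.7, 69.9], [1.1, -38.7, 70.8], [0.7, -38.7, 68.3], [-3.2, -38.5, 73.9], [-1.0, -38.5, 72.2], [3.0, -38.5, 66.4], [-1.8, -38.3, 67.1], [3.7, -38.2, 68.6], [2.4, -38.2, 75.1], [-3.9, -38.1, 68.6], [-2.1, -38.0
[... 826 characters left out ...]
 69.3], [-5.6, -25.9, 72.9], [2.7, -25.6, 74.9], [-4.7, -25.2, 74.5], [0.6, -24.7, 73.1], [2.8, -24.7, 71.5], [-2.0, -24.4, 72.1], [-3.2, -24.3, 53.1], [-3.4, -23.9, 75.5], [-4.9, -23.9, 68.2], [-1.1, -23.8, 73.8], [1.8, -23.5, 74.2], [5.5, -23.4, 40.0], [11.6, -23.2, 97.0], [15.1, -23.2, 75.5], [11.4, -23.1, 69.7], [-15.8, -23.1, 73.1], [12.5, -22.9, 74.4], [-7.7, -22.9, 110.3], [-13.8, -22.8, 93.3], [13.4, -22.8, 65.3], [10.9, -22.8, 91.8], [9.9, -22.8, 73.4], [-2.2, -22.8, 76.7], [6.9, -22.7, 44.4], [4.6, -22.7, 109.5], [-15.9, -22.7, 47.3], [-12.5, -22.7, 86.9], [-5.4, -22.6, 47.9], [14.4, -22.6, 41.5], [-11.0, -22.5, 57.9], [-12.7, -22.5, 108.3], [-1.6, -22.5, 53.6], [0.9, -22.5, 40.0]]
```

The pin is home: the head spans y 23 to 43 mm and the shank end is out to -39 mm. Both the touch and the wrist cloud put the press origin 0.9 mm further in +y, so I'll correct it and fetch the clip.

```bash
sed -i 's/^O=.*/O=np.array([.4786,.0839,0])/' h.py
python3 - <<'E'
from h import *
G=np.array([.4588,-.210,0]);t=np.radians(25.4+90)
A=near(G+[0,0,.2],t); m.move_ptp(G+[0,0,.22],A); m.set_gripper(.65,60); 
p,d,X=grab("wrist"); save(p,"w3",1); np.savez('w3.npz',p=p,d=d,X=X)
pi=p.astype(int);x,y,z=X[...,0],X[...,1],X[...,2]
near_=(np.hypot(x-G[0],y-G[1])<.06)
for n,M in(("block",near_&(z>.03)&(z<.041)&(pi[...,0]>110)),("gtop",near_&(z>.112)&(z<.128)),("grip",near_&(z>.085)&(z<.128))):
    P=X[M]; 
    if len(P)>4: r=cv2.minAreaRect((P[:,:2]*1000).astype(np.float32)); print(n,len(P),np.round(np.median(P,0),4),np.round(r[0],1),np.round(r[1],1),r[2])
print(m.current_time(),A[:,1])
E
```

```text
Traceback (most recent call last):
  File "h.py", line 13, in <module>
    PX=np.array([np.cos(yaw),np.sin(yaw),0]);PY=np.array([-np.sin(yaw),np.cos(yaw),0])
                        ^^^
NameError: name 'yaw' is not defined
```

```bash
sed -i 's/^O=.*/O=np.array([.4786,.0839,0]);yaw=np.radians(-5.)/' h.py
python3 - <<'E'
from h import *
G=np.array([.4588,-.210,0]);t=np.radians(25.4+90)
A=near(G+[0,0,.2],t); m.move_ptp(G+[0,0,.22],A); m.set_gripper(.65,60); 
p,d,X=grab("wrist"); save(p,"w3",1); np.savez('w3.npz',p=p,d=d,X=X)
pi=p.astype(int);x,y,z=X[...,0],X[...,1],X[...,2]
near_=(np.hypot(x-G[0],y-G[1])<.06)
for n,M in(("block",near_&(z>.03)&(z<.041)&(pi[...,0]>110)),("gtop",near_&(z>.112)&(z<.128)),("grip",near_&(z>.085)&(z<.128))):
    P=X[M]; 
    if len(P)>4: r=cv2.minAreaRect((P[:,:2]*1000).astype(np.float32)); print(n,len(P),np.round(np.median(P,0),4),np.round(r[0],1),np.round(r[1],1),r[2])
print(m.current_time(),A[:,1])
E
```

```text
[(np.float64(2.535649209640422), np.float64(2.014109956801456)), (np.float64(0.6059434439493714), np.float64(5.155702610391249))]
block 2068 [ 0.4637 -0.2085  0.0367] [ 457.9 -211.1] [85.1 41.5] 24.53349494934082
gtop 281 [ 0.4607 -0.2095  0.1198] [ 460.1 -209.8] [21.3  9.9] 25.345857620239258
grip 337 [ 0.4627 -0.2087  0.1194] [ 460.1 -209.8] [21.3  9.9] 25.345857620239258
10.5167 [ 0.42893513 -0.90333529  0.        ]
```

View pics/w3.png

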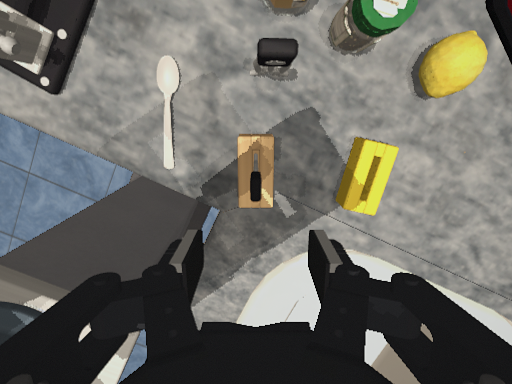

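The wrist view shows the small clip's black grip at (256,186) in the wooden slot, free on all sides. Its measured size of 21 x 10 mm and top at z 0.120 match the description, so I'll grasp it.

Run:
```python
from h import *
G=np.array([.4601,-.2098,0]);A=R(np.radians(25.35-90))
m.move_l(G+[0,0,.14],A,max_speed=.25); m.move_l(G+[0,0,.083],max_speed=.12)
m.set_gripper(0.0,80); print(m.current_grip_width(),m.current_grip_force(),m.current_force(),m.current_time())
m.move_l(G+[0,0,.16],max_speed=.12); m.move_l(G+[0,0,.21],max_speed=.2)
print(m.current_grip_width(),m.current_force(),m.current_time())
p=W(0,-.0265,.205);m.move_ptp(p,R(yaw-np.pi/2)); print(m.current_qpos()[5],m.current_time(), press(m.current_ee_pos()))
p,d,X=grab("wrist");np.savez('w4.npz',p=p,d=d,X=X); s,ds,Xs=grab("scene");np.savez('s4.npz',p=s,d=ds,X=Xs)
cv2.imwrite('pics/w4.png',np.hstack([cv2.resize(p,(400,300)),cv2.resize(s[110:230,90:250],(400,300),interpolation=cv2.INTER_CUBIC)])[:,:,::-1])
P=(Xs-O);P=np.stack([P@PX,P@PY,P[...,2]],-1)*1000
M=(abs(P[...,0])<25)&(P[...,1]<-10)&(P[...,1]>-45)&(P[...,2]>112)&(P[...,2]<200)
for a in range(112,200,8):
    Q=P[M&(P[...,2]>=a)&(P[...,2]<a+8)]
    if len(Q): print(a,len(Q),np.round(Q.min(0),1),np.round(np.median(Q,0),1),np.round(Q.max(0),1))
```

```text
0.10803019899527695 77.91463494300842 [-0.32544048  0.11896637  4.38317291] 12.0917
0.10489571342957789 [-0.24640013  0.44503848 -1.45134536] 13.2833
1.6795273516508273 14.325 [-5.22261567e-05 -2.70700325e-02  2.04381504e-01]
112 3 [-14.4 -23.6 112.1] [ -2.2 -22.7 112.2] [ 10.9 -20.4 112.5]
128 22 [-17.5 -31.3 128.7] [ -9.4 -29.5 132.7] [ 18.2 -25.1 135.9]
136 24 [-12.4 -32.1 136.1] [ -4.8 -29.1 140. ] [ 12.  -25.3 143.7]
144 20 [-12.4 -31.8 144.9] [  0.  -29.7 147.7] [ 10.2 -26.4 151.7]
152 33 [-11.4 -31.4 152.5] [ -1.3 -29.6 156.9] [ 12.5 -27.1 160. ]
160 31 [-13.8 -32.5 160.2] [ -1.1 -29.7 164.3] [ 12.6 -26.  168. ]
168 25 [-12.8 -32.9 168.3] [ -1.5 -30.  172.2] [ 12.2 -27.2 175.1]
176 30 [-13.3 -31.3 176. ] [ -1.  -29.6 179.3] [ 12.9 -27.8 183.9]
184 30 [-14.9 -31.7 184.6] [ -1.2 -29.6 188. ] [ 12.8 -26.8 191.1]
192 23 [-12.1 -32.5 192.2] [ -3.3 -29.8 194.7] [ 11.8 -27.6 199.7]
```

View pics/w4.png

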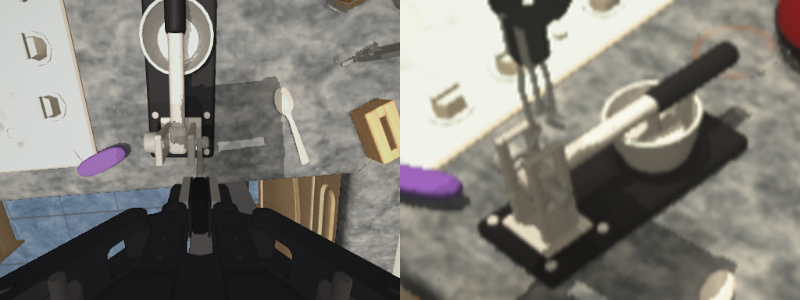

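The side view shows the clip hanging upright in the fingers above the yoke's near cheek (535,100), legs across the pin, with tips at z 129 mm as computed. I'll press it down in guarded steps.

```bash
cat > dn.py <<'E'
from h import *
import sys
Y=-.0268
m.move_l(W(0,Y,.157),max_speed=.12); m.dwell(.2); f0=m.current_force(); print(f0,press(m.current_ee_pos()))
z=.157;pk=0;con=0
while z>.112:
    z-=.002 if pk<3 else .001
    m.move_l(W(0,Y,z),max_speed=.04)
    f=m.current_force()-f0; e=press(m.current_ee_pos())*1000
    print(round(z,4),np.round(e,2),np.round([f@PX,f@PY,f[2]],1),round(m.current_time(),2))
    if f[2]>16 or abs(f@PY)>8 or abs(f@PX)>8: print('stop');break
    if pk>9 and f[2]<pk-5: print('snap');break
    pk=max(pk,f[2])
E
python3 dn.py
```

```text
[ 0.71047548 -0.46034818 -1.14773744] [ 0.00043597 -0.02679581  0.15774379]
0.155 [-1.0000e-02 -2.6790e+01  1.5505e+02] [-0.7  0.6  1.2] 15.43
0.153 [-8.0000e-02 -2.6810e+01  1.5286e+02] [-0.9  0.4 -0.4] 15.68
0.151 [-8.0000e-02 -2.6810e+01  1.5087e+02] [-0.6  0.2  1.1] 15.93
0.149 [-6.0000e-02 -2.6800e+01  1.4887e+02] [-0.4 -0.5 -0.3] 16.18
0.147 [-8.0000e-02 -2.6800e+01  1.4689e+02] [-1.3  0.5  0.2] 16.43
0.145 [-4.0000e-02 -2.6810e+01  1.4489e+02] [-0.4  0.7  0.2] 16.68
0.143 [-7.0000e-02 -2.6810e+01  1.4287e+02] [-1.2 -0.1  0.2] 16.93
0.141 [-8.0000e-02 -2.6820e+01  1.4086e+02] [-1.3  0.4  0.4] 17.18
0.139 [-8.0000e-02 -2.6810e+01  1.3887e+02] [-0.8  0.9  1.2] 17.43
0.137 [ 6.0000e-02 -2.6790e+01  1.3694e+02] [-0.7  0.8 -0.2] 17.68
0.135 [  0.2  -26.71 135.11] [0.2 0.8 3.6] 17.93
0.134 [  0.22 -26.77 134.18] [0.2 0.6 4.1] 18.18
0.133 [  0.14 -26.77 133.07] [0.6 1.1 5.5] 18.43
0.132 [ 8.0000e-02 -2.6780e+01  1.3202e+02] [-0.1  1.1  4.7] 18.68
0.131 [  0.14 -26.81 131.15] [0.2 0.5 7.3] 18.93
0.13 [  0.3  -26.77 130.38] [-0.7  1.1  9.4] 19.18
0.129 [  0.39 -26.77 129.53] [-0.6  0.7 11.4] 19.43
0.128 [  0.15 -26.8  128.13] [0.1 2.1 8.2] 19.68
0.127 [ -0.33 -27.   126.45] [ 1.8 -0.7 -4.1] 19.93
snap
```

It snapped past the neck: the force went from 11 N to -4 N. About 6 mm of travel should remain until the foot seats, so I'll continue down to a firm stop.

Run:
```python
from h import *
f0=np.array([.71,-.46,-1.15]);Y=-.0268;z=.127
while z>.112:
    z-=.001; m.move_l(W(0,Y,z),max_speed=.04)
    f=m.current_force()-f0; e=press(m.current_ee_pos())*1000
    print(round(z,4),np.round(e,2),np.round([f@PX,f@PY,f[2]],1),round(m.current_time(),2))
    if f[2]>10: break
s,ds,Xs=grab("scene");np.savez('s5.npz',p=s,d=ds,X=Xs);save(s[110:230,90:250],"s5",4)
```

```text
0.126 [ -0.34 -26.85 125.46] [ 2.5 -0.2 -6.2] 20.18
0.125 [ -0.2  -26.66 124.77] [ 1.8  2.1 -5.3] 20.43
0.124 [ -0.18 -26.91 123.82] [ 1.   0.3 -5.5] 20.68
0.123 [  0.   -26.78 123.03] [ 0.5  0.4 -3.7] 20.93
0.122 [  0.22 -26.82 122.36] [ 0.3 -1.   3. ] 21.18
0.121 [  0.19 -26.8  121.21] [-0.1 -0.9  6.8] 21.43
0.12 [  0.15 -26.8  120.09] [-0.5 -1.7  5.1] 21.68
0.119 [  0.33 -26.82 119.48] [-1.5 -1.1 11.4] 21.93
```

View pics/s5.png

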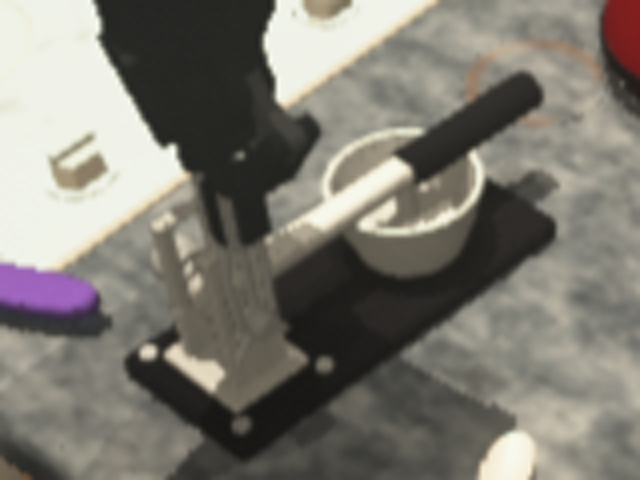

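The clip sits over the neck outside the near cheek at about (235,290). The foot met the neck, the pin sank, then it stood firm at 11 N. One more small push to confirm, then release and retreat.

Run:
```python
from h import *
f0=np.array([.71,-.46,-1.15]);Y=-.0268
def rep(): 
    f=m.current_force()-f0; print(np.round(press(m.current_ee_pos())*1000,2),np.round(f,1),round(m.current_time(),2)); return f[2]
m.move_l(W(0,Y,.1186),max_speed=.03); fz=rep()
if fz<13: m.move_l(W(0,Y,.1182),max_speed=.03); rep()
m.move_l(W(0,Y,.1194),max_speed=.03); rep()
m.set_gripper(.45); rep(); m.move_l(W(0,Y,.17),max_speed=.1); m.move_l(W(0,-.1,.26),max_speed=.25)
s,ds,Xs=grab("scene");np.savez('s6.npz',p=s,d=ds,X=Xs);save(s[110:230,90:250],"s6",4)
P=(Xs-O);P=np.stack([P@PX,P@PY,P[...,2]],-1)*1000
M=(abs(P[...,0])<25)&(P[...,1]<0)&(P[...,1]>-45)&(P[...,2]>112)&(P[...,2]<200)
print('gripz',np.round(np.percentile(P[M],[1,50,99],axis=0),1).tolist())
H=P[(abs(P[...,0])<16)&(P[...,2]>40)&(P[...,2]<90)&(P[...,1]>25)&(P[...,1]<60)]
if len(H):print('head',np.round(np.percentile(H,[2,50,98],axis=0),1).tolist())
print(m.current_time())
```

```text
[  0.4  -26.85 119.26] [-2.4 -0.7 13.2] 22.23
[  0.24 -26.83 119.74] [-1.6  0.5  9.1] 22.48
[ -0.22 -26.77 119.17] [-1.6  0.3  0.9] 22.87
gripz [[-11.0, -34.8, 112.2], [-1.5, -32.0, 140.8], [10.8, -24.4, 157.2]]
head [[-13.0, 25.4, 63.0], [-0.3, 32.8, 74.7], [11.1, 39.4, 78.9]]
24.1917
```

View pics/s6.png

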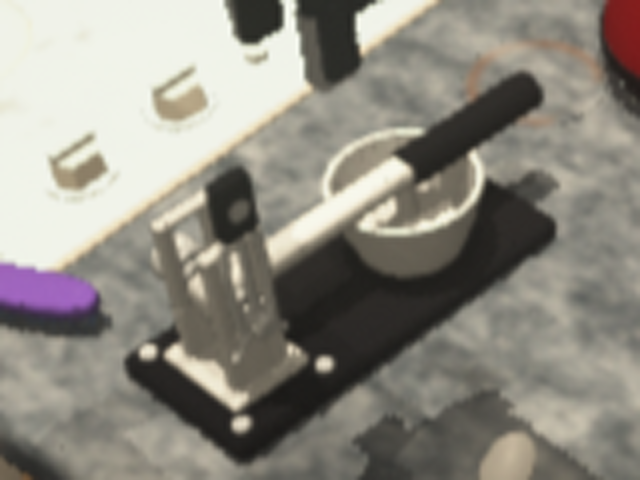

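The clip stands upright on the neck at (230,290) with the gripper clear. Its grip top at 157 mm puts the seat at about 65 mm, which is the height of the sunken pin axis (head top 79 mm less 13.5 mm), so it is home.

```bash
python3 -c "
from h import *
print(m.sign_off(), m.current_time())"
```

```text
the job is handed in; nothing more can be done
the job is handed in; nothing more can be done
```

The job is handed in: the pin is pushed home, and the smaller clip has snapped over the neck, sits fully home and is released. The highest force I read was about 13 N, and it took about 24 s of the 53 s allowed.

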